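# Index the dish turntable to its next station

## Robot

A 7-joint arm with a two-finger parallel gripper is mounted at the origin on the work surface. World frame = base frame: x ahead of the robot, y to its left, z up, the work surface at z = 0. Lengths are in m, angles in rad, forces in N, time in s.
With the tool pointing down it reaches from about 0.4 to 0.875 m from the base axis. Payload 19.3 kg.
Tool frame: the origin (TCP) lies midway between the tips of the shut fingers; the grasp point (between the pads) lies 19 mm behind it; z points along the fingers, y is the line along which they close (so a half turn about z gives the same grasp; the last joint's range is limited). The gripper opens to 85 mm and grips with 20 to 120 N. Pads are 22 mm wide; open, the fingers measure 114 mm over their backs; the gripper's body (76 mm by 85 mm) begins 54 mm behind the grasp point. The pads swing forward as they close: fully open they stand 13 mm farther back than shut.
Start: joints at [1.173, 0.521, -0.036, 1.599, 0.021, 1.021, -0.113], TCP at [0.201, -0.592, 0.231] pointing down, gripper open.
Joint ranges: [-2.91, 2.91], [-0.3, 2.13], [-1.5, 1.42], [0.17, 2.43], [-1.26, 4.41], [0.16, 1.93], [-2.52, 2.52]. Speed limits (rad/s): [1.89, 1.89, 2.39, 2.39, 3.01, 3.01, 3.01].

## Interface

Orientations are given as [roll, pitch, yaw] about the fixed x, y, z axes, in that order (R = Rz(yaw) Ry(pitch) Rx(roll)).
In Python, from workcell import * gives the robot as it stands. The module is installed in compiled form; this text tells all that it offers.
- The arm moves only by the tool play_rows, never from a script. Its argument "deltas" is a list of rows, each a list of 7 numbers: the shift along the tool's x, y, z in units of 500 mm (1.0 is 500 mm), then the turn, a rotation vector about the tool's x, y, z in units of 120 degrees (1.0 is 120 degrees), then the closure, from 0 (fully open) to 1 (shut). A call has 1 to 10 rows; each row is the pose to reach, as a shift and turn from the pose commanded when the call began, along the tool's axes at that moment; what a row does not reach only later rows make up. A row lasts 1/10 s, in which the tool goes at most 50 mm and 8.59 degrees, less where a joint would pass 70% of its speed; a pose out of reach is approached as far as the arm can. A call with a number of a shift or a turn outside -1 to 1 is refused whole. A call with a gripper value outside its range is refused whole. The fingers move at their own pace and stop on an object; "newtons" is the grip in N (left out, the last holds). Time passes only in rows, so rows that repeat a pose let the fingers close. It gives the time, the measured TCP pose, the force, the opening and the grip force at its end, in the units of the state.
- observe(): the state, without advancing time (a new reading comes with each control period).
- grab_frame(name): name is "side" or "top" or "wrist"; returns the picture (400x640x3 uint8, red, green, blue); there is no depth.
- get_calibration(name): a dict with "fovy" (degrees; the focal length in pixels is half the picture's height over the tangent of half this angle, whatever the lens; pixels are square), "cx", "cy" (the principal point, pixels), "xyz" and "rotation" of the camera in the world. Camera axes: x right, y down, z forward; pixel columns grow to the right and rows downward; lengths in m; the calibration is good to about 2 mm. The wrist camera is an equidistant fisheye: a pixel r from the principal point sees the ray r / f radians off the axis. A picture is of the moment at which its call begins: read the wrist's pose just before it. get_calibration takes no time and is no camera call; for the wrist camera it gives the pose at the moment of the call.
- job_done(): hands the job in; it is judged then, once.
The state is a dict: "clock": time; "qpos": joint angles; "qd": joint speeds; "joint_efforts": joint torques, N m; "position": TCP position; "tool_rot": TCP orientation; "force": force on the tool from outside, world axes, zero at the start; "moment": the same for the moment, N m; "grip_width": finger opening in m; "finger_force": force on a finger pad.
Only numpy, scipy, OpenCV 4.12 (cv2) and the standard library are available. Lean on these libraries where they do the work, as an engineer would, in place of code of your own. Each camera call takes 0.05 s, during which the arm holds its last target. There are 200 camera calls.

## Task

Turn the inspection turntable on by one station, anticlockwise seen from above, to bring the next sector of the culture dish under the lens: draw the index plunger, start the wheel round, then let the plunger's nose down so it rides on the ring under its own spring, and keep turning slowly and gently until it drops fully home in the next hole. Stop turning as soon as it drops, do not force the locked wheel, then let go and leave the dish in its seat and everything else on the bench where it stands.

Things in the scene. Friction and masses are not known exactly. Their poses are not given: they have to be found in the camera images.
- turntable: Fixed grey base, a disc 300 mm across, 12 mm thick, with a tongue on its +x side that carries a 200 mm pillar and a lens (centre 66 mm beyond the axis, 160 to 170 mm high). Origin on the wheel's axis at bench height, x towards the pillar. On it turns the wheel, an aluminium disc 180 mm across, top face 38 mm high, with a lug that carries the plunger out over the index ring.
- ring: Fixed aluminium index ring round and below the wheel, 190 to 286 mm across, top face 24 mm high; origin on the wheel's axis at bench height. Index holes 9.4 mm wide lie 120 mm from the axis in steel bushes held by clamp blocks on the rim (out to 159 mm, 31 mm high). Over 30 N on the ring, as from a plunger rammed down or a locked wheel pushed on, counts as forcing.
- start_hole (a point): Mouth of the index hole the plunger sits in at the start, in the ring's top face. The bushes are settable by hand: the next hole anticlockwise lies 30 to 45 degrees on (0.52 to 0.79 rad, 63 to 94 mm of arc); exactly where is not measured. The ring is smooth between the two. All other holes are over 55 degrees from both.
- knob (a point): Middle of the plunger's black round knob: 27 mm diameter, 24 mm tall, upright, on the wheel's lug 120 mm from the axis; 69 mm above the bench when the plunger is home. It goes up with the plunger and round with the wheel. Below it is a steel sleeve 19 mm across (25 mm across at its foot) that stands on the lug (38 to 55 mm height).
- plunger (a joint): How far the plunger is drawn up, m: 0 fully home in a hole, about 0.0085 when its rounded 8 mm nose rides on the ring's face, 0.013 at its upper stop; drawn 0.010 or more it is clear of hole and ring. A spring pushes it down with 5 N at home to 10 N at the stop; it stays up only while held.
- wheel (a joint): Turn of the wheel about its vertical axis, rad, 0 at the start station, growing anticlockwise seen from above. With the plunger out of a hole it turns easily (0.5 N at the knob, some 3 N with the nose riding on the ring); when the nose drops in, it locks hard with 0.7 mm of play either way, so turn at about 20 mm/s and stop on the force rise: 50 mm/s is too fast.
- seat (a point): Centre of the wheel's top face, where the dish sits; 38 mm above the bench.
- dish: Closed culture dish, 92 mm across and 15 mm tall, loose on the middle of the wheel between four 6 mm tall pegs (1.5 mm of play); origin at the centre of its underside.
- dish_stack: Bystander: stack of three spare dishes, 92 mm across, 45 mm tall, beside the turntable; origin at the centre of its underside.
- timer: Bystander: white bench timer 62 x 66 x 18 mm lying near the turntable's near left side; origin at the centre of its underside.
- pipette: Bystander: pipette lying along its x, 230 mm long, 27 mm thick; origin at its middle on the bench.
- rack_a: Bystander: orange microtube rack 102 x 138 x 45 mm (60 mm with tubes); origin at the centre of its underside.
- rack_b: Bystander: green microtube rack 84 x 174 x 40 mm (55 mm with tubes); origin at the centre of its underside.
Not all that is in view belongs to the job. Leave any turquoise look-alike of the dish alone.

How it is judged:
On the way, in this order (a step that is already met when the one before it is completed fails the run):
1. the plunger is drawn clear of its hole (9 mm or more) with the wheel still at its station (value of joint plunger above 0.009 m and value of joint wheel between -0.08 and 0.08 rad), for 0.1 s.
2. the wheel is on its way and the plunger's nose rides on the ring under its spring, past the start hole (value of joint plunger between 0.0075 and 0.0105 m and value of joint wheel between 0.07 and 0.7 rad and contact force between ring and anything else above 3 N), for 0.2 s.
3. the plunger has dropped fully home in the next hole (value of joint plunger below 0.0015 m and value of joint wheel above 0.5 rad), for 0.2 s.
At the end, for the whole second after the job is handed in: The plunger is fully home (drawn less than 1.5 mm) in the next hole anticlockwise, the wheel turned on by 0.50 to 0.81 rad and at rest, and the dish flat in its seat within 6 mm of the wheel's centre (all of step 3 and value of joint wheel below 0.81 rad and velocity of joint wheel between -0.02 and 0.02 rad/s and horizontal distance between dish and seat below 0.006 m and distance between dish and seat below 0.008 m and angle between dish's own z axis and vertical below 0.06 rad); the robot touches nothing.
It fails at once if the ring is loaded with more than 30 N (plunger rammed down, or the locked wheel forced) (contact force between ring and anything else above 30 N).
It fails at once if the wheel is turned the wrong way (value of joint wheel below -0.12 rad).
It fails at once if the wheel is carried beyond where the next hole can lie (value of joint wheel above 0.84 rad).
It fails at once if the dish leaves its seat (distance between dish and seat above 0.012 m).
It fails at once if the spare dishes, the timer, the pipette or a rack is moved more than 20 mm (distance of any of dish_stack, timer, pipette, rack_a, rack_b from where it was at the start of the episode above 0.02 m).
It also fails if it takes over 48 s, if anything falls off the work surface, if the arm or the gripper's body presses on something with over 40 N, if the wrist force passes 120 N, or if a joint passes its speed limit or range.

## Working session

There is one attempt and no reset: what is moved stays moved. The work goes in short steps, Python scripts to look and compute and a tool call to move; the robot and the scene stay as the last step left them, time stands still between calls to the robot, and variables do not carry over. Pictures are saved under pics/ and viewed, at most 11 in all, crops included, and the job is handed in when it is done.

Besides the shell and the picture viewer there is one more tool, called as name(argument=value, ...), one argument or row to a line, values as JSON. play_rows: Moves the arm, as the interface text tells. Its arguments: {"type":"object","properties":{"deltas":{"type":"array"},"newtons":{"type":"number"}},"required":["deltas"]}

```bash
mkdir -p pics
python3 - <<'E'
from workcell import *
import cv2
for n in ["side","top"]:
    im=grab_frame(n); cv2.imwrite(f"pics/{n}0.png",im[:,:,::-1])
    print(n,get_calibration(n))
s=observe();print(s)
E
```

```text
side {'fovy': 46.78975884759381, 'cx': 322.9033637424781, 'cy': 199.94313256957818, 'xyz': array([-0.15706617,  0.93194841,  0.90185274]), 'rotation': array([-2.20016066,  0.0199452 , -2.51949413])}
top {'fovy': 51.288182566244906, 'cx': 325.12787529671465, 'cy': 199.98758012882234, 'xyz': array([ 0.371955  , -0.01103726,  1.33517254]), 'rotation': array([-3.01190396,  0.01852772, -1.57072916])}
{'clock': 0.1, 'qpos': array([ 1.1728123 ,  0.52197256, -0.03634434,  1.59989568,  0.02123245,
        1.02109599, -0.1128267 ]), 'qd': array([-0.00093287, -0.00113985,  0.00045019, -0.00016201,  0.00095417,
       -0.00012723, -0.00094174]), 'joint_efforts': array([ 1.66350841e-03, -9.28501081e+01,  1.98299780e+00, -3.70538414e+01,
        1.80333591e-02,  5.30199904e-03, -4.51711082e-05]), 'position': array([ 0.20109908, -0.59147442,  0.2307916 ]), 'tool_rot': array([-3.14061082e+00,  8.63247930e-05,  3.27777019e-01]), 'force': array([0.42374629, 0.36903306, 0.46752343]), 'moment': array([ 0.02679068, -0.01206653,  0.01500167]), 'finger_force': 0.0, 'grip_width': 0.085459865225097}
```

View pics/top0.png

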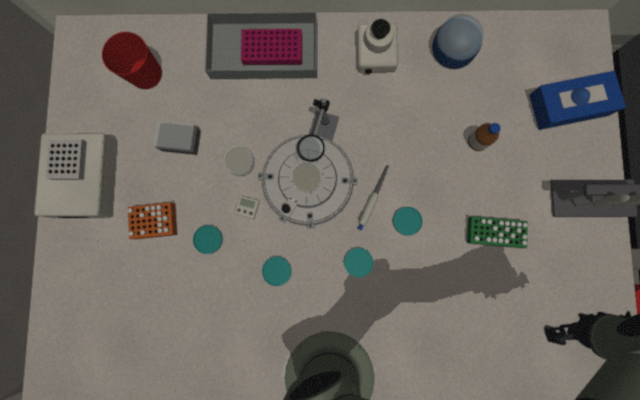

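View pics/side0.png

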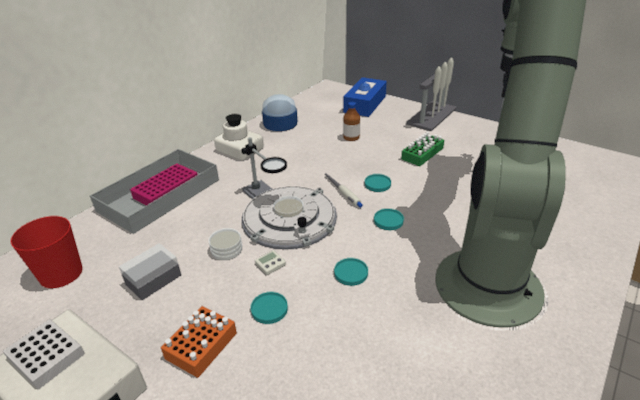

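The top view shows the turntable at about (307,180), with the pillar at (322,105). What could be taken for the knob: the black blob on the wheel lug (286,208), the bottle cap (380,30), the lens clamp (320,104) and the rim clamp blocks (263,178), (310,222). By the description I choose (286,208), which is (302,222) in the side view. I'll check it in a crop and measure.

```bash
cat > h.py <<'E'
from workcell import *
import cv2, numpy as np
from scipy.spatial.transform import Rotation as R
def ray(n,u,v):
    c=get_calibration(n); f=200/np.tan(np.radians(c["fovy"])/2)
    d=R.from_euler("xyz",c["rotation"]).apply([(u-c["cx"])/f,(v-c["cy"])/f,1.]); return np.array(c["xyz"]),d
def onz(n,u,v,z):
    o,d=ray(n,u,v); return o+d*(z-o[2])/d[2]
def cross(a,b):
    (o1,d1),(o2,d2)=a,b
    s=np.linalg.lstsq(np.c_[d1,-d2],o2-o1,rcond=None)[0]
    p,q=o1+d1*s[0],o2+d2*s[1]; return (p+q)/2,np.linalg.norm(p-q)
def blobs(mask,x0,y0,x1,y1,amin=8):
    m=np.zeros_like(mask); m[y0:y1,x0:x1]=mask[y0:y1,x0:x1]
    n,l,st,ce=cv2.connectedComponentsWithStats(m)
    return [(st[i,:].tolist(),ce[i].round(2).tolist()) for i in range(1,n) if st[i,4]>=amin]
E
python3 - <<'E'
from h import *
t=cv2.imread("pics/top0.png"); s=cv2.imread("pics/side0.png")
mt=(t.max(2)<50).astype(np.uint8); ms=(s.max(2)<50).astype(np.uint8)
print("top",blobs(mt,250,120,365,235,5)); print("side",blobs(ms,240,180,345,250,5))
a=cv2.resize(t[120:235,250:365],(560,560),interpolation=cv2.INTER_CUBIC)
b=cv2.resize(s[180:250,237:342],(560,373),interpolation=cv2.INTER_CUBIC)
cv2.imwrite("pics/c1.png",a);cv2.imwrite("pics/c2.png",b)
E
```

```text
top [([324, 123, 4, 2, 5], [325.2, 123.6]), ([297, 133, 26, 28, 89], [307.74, 147.18]), ([269, 175, 3, 3, 7], [269.71, 176.0]), ([344, 180, 3, 2, 5], [344.8, 180.4]), ([282, 205, 8, 8, 50], [285.6, 208.28])]
side [([298, 217, 9, 10, 68], [301.74, 221.74])]
```

View pics/c1.png

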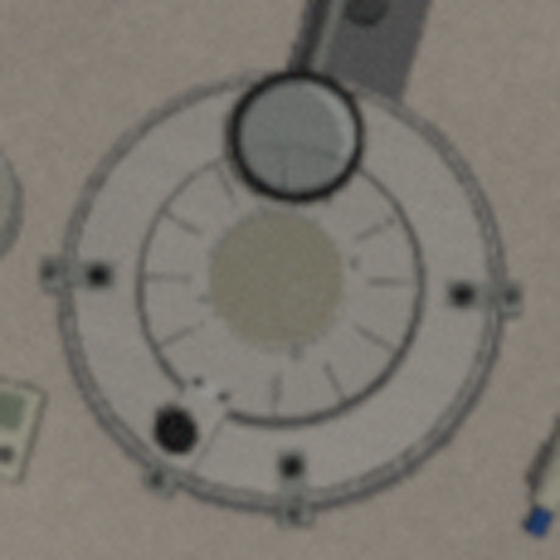

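View pics/c2.png

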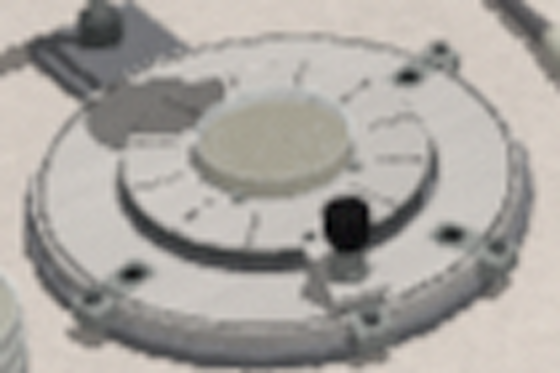

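The crops confirm the black knob at (286,208) on the lug. The next hole anticlockwise (image up = +x, right = −y) is at about (309.8,215.7).

Run:
```python
from h import *
k,g=cross(ray("top",285.6,208.28),ray("side",301.74,221.74)); print("knob",k,g, onz("top",285.6,208.28,.075),onz("side",301.74,221.74,.069))
s=lambda x,y:onz("top",250+x/4.87-.4,120+y/4.87-.4,.024)
h=s(291,466); L=s(98,274); Rr=s(463,293); print("holes",h,L,Rr)
t=cv2.imread("pics/top0.png").astype(int)
# dish: colour yellowish in top crop
hsv=cv2.cvtColor(t.astype(np.uint8),cv2.COLOR_BGR2HSV)
m=((t[:,:,2]-t[:,:,0])>12).astype(np.uint8)
b=[x for x in blobs(m,288,158,326,198,100)];print(b)
print("dish",s(277,278), [onz("top",*x[1],.053) for x in b])
# circle centre from 3 hole points r=.12
from scipy.optimize import least_squares
kk=onz("top",285.6,208.28,.075)
f=lambda c:[np.hypot(*(p[:2]-c))-.12 for p in (h,L,Rr,kk)]
r=least_squares(f,[.47,.05]);c=r.x;print("c",c,r.fun)
A=lambda p:np.degrees(np.arctan2(p[1]-c[1],p[0]-c[0]))
print([A(p) for p in(kk,h,L,Rr)])
for n in ((265,178),):pass
```

```text
knob [0.51144855 0.13328844 0.06944643] 0.0006817769957614681 [0.51112413 0.13284285 0.075     ] [0.51148194 0.1327275  0.069     ]
holes [0.49432175 0.06314637 0.024     ] [0.62141857 0.19096829 0.024     ] [ 0.60793678 -0.04911793  0.024     ]
[([293, 164, 28, 27, 563], [306.58, 177.23])]
dish [0.6183405  0.07297104 0.024     ] [array([0.61115489, 0.07078597, 0.053     ])]
c [0.61401646 0.0709789 ] [-4.92861475e-05  2.17486265e-04  2.50620729e-04  5.82366801e-05]
[np.float64(148.98363935157366), np.float64(-176.2560403494131), np.float64(86.46991687718712), np.float64(-92.89801966207652)]
```

```bash
cat >> h.py <<'E'
def row(p,yaw,s=None):
    s=s or observe(); R0=R.from_euler("xyz",s["tool_rot"])
    T=R.from_euler("xyz",[np.pi,0,yaw])
    return np.r_[R0.inv().apply(np.array(p)-s["position"])/.5,(R0.inv()*T).as_rotvec()/np.radians(120)].round(4).tolist()
def show():
    s=observe();print({k:np.round(s[k],4).tolist() for k in("clock","qpos","position","tool_rot","force","grip_width","finger_force")})
E
python3 -c "
from h import *
print(row([.47,-.25,.22],1.2))"
```

```text
[0.729, -0.4734, 0.022, -0.0005, -0.0002, -0.4165]
```

play_rows(
  deltas=[
    [0.729,-0.473,0.022,0,0,-0.4165,0],
    [0.729,-0.473,0.022,0,0,-0.4165,0],
    [0.729,-0.473,0.022,0,0,-0.4165,0],
    [0.729,-0.473,0.022,0,0,-0.4165,0],
    [0.729,-0.473,0.022,0,0,-0.4165,0],
    [0.729,-0.473,0.022,0,0,-0.4165,0],
    [0.729,-0.473,0.022,0,0,-0.4165,0],
    [0.729,-0.473,0.022,0,0,-0.4165,0],
    [0.729,-0.473,0.022,0,0,-0.4165,0],
    [0.729,-0.473,0.022,0,0,-0.4165,0],
  ],
)

```text
clock: 1.1
position: [0.4729, -0.2459, 0.2201]
tool_rot: [3.141, -0.002, 1.207]
force: [-1.1, -1.0, 0.5]
grip_width: 0.0852
finger_force: 0.0
```

```bash
python3 -c "
from h import *
show();print(row([.511,.133,.16],2.60))"
```

```text
{'clock': 1.1, 'qpos': [0.6404, 0.4069, -0.3566, 1.8412, 0.1716, 0.9233, -0.1576], 'position': [0.4729, -0.2459, 0.2201], 'tool_rot': [3.1414, -0.002, 1.2066], 'force': [-1.1242, -1.0156, 0.4628], 'grip_width': 0.0852, 'finger_force': 0.0}
[0.7349, -0.1988, 0.1217, 0.0007, -0.0007, -0.6653]
```

play_rows(
  deltas=[
    [0.735,-0.199,0.122,0,0,-0.665,0],
    [0.735,-0.199,0.122,0,0,-0.665,0],
    [0.735,-0.199,0.122,0,0,-0.665,0],
    [0.735,-0.199,0.122,0,0,-0.665,0],
    [0.735,-0.199,0.122,0,0,-0.665,0],
    [0.735,-0.199,0.122,0,0,-0.665,0],
    [0.735,-0.199,0.122,0,0,-0.665,0],
    [0.735,-0.199,0.122,0,0,-0.665,0],
    [0.735,-0.199,0.122,0,0,-0.665,0],
    [0.735,-0.199,0.122,0,0,-0.665,0],
  ],
)

```text
clock: 2.1
position: [0.5102, 0.1288, 0.1587]
tool_rot: [-3.141, -0.001, 2.601]
force: [0.1, -0.4, -0.0]
grip_width: 0.0852
finger_force: 0.0
```

```bash
python3 -c "
from h import *
show();print(row([.511,.133,.16],2.60))"
```

```text
{'clock': 2.1, 'qpos': [0.1732, 0.5509, -0.7267, 1.9013, 0.4722, 0.8684, 0.2356], 'position': [0.5102, 0.1288, 0.1587], 'tool_rot': [-3.1411, -0.001, 2.6005], 'force': [0.0707, -0.3597, -0.0087], 'grip_width': 0.0852, 'finger_force': 0.0}
[0.003, 0.0079, -0.0025, -0.0002, -0.0005, 0.0002]
```

Run:
```python
from h import *
c=get_calibration("wrist"); w=grab_frame("wrist"); cv2.imwrite("pics/w1.png",w[:,:,::-1]); print(c)
f=200/np.tan(np.radians(c["fovy"])/2); Rc=R.from_euler("xyz",c["rotation"])
v=Rc.inv().apply(np.array([.5113,.133,.075])-c["xyz"]); th=np.arctan2(np.hypot(v[0],v[1]),v[2]); u=v[:2]/np.hypot(*v[:2])*th*f
print("pred",c["cx"]+u[0],c["cy"]+u[1])
m=(w.max(2)<45).astype(np.uint8)
print(blobs(m,0,0,640,400,60))
```

```text
{'fovy': 65.70646984690485, 'cx': 320.79806692582264, 'cy': 198.38753320235398, 'xyz': array([0.4419921 , 0.17144553, 0.3014571 ]), 'rotation': array([2.82034245e+00, 1.07679757e-03, 1.02981583e+00])}
pred 324.64520103935394 203.10428985503944
[([308, 186, 34, 37, 1012], [324.6, 204.29]), ([248, 204, 10, 10, 74], [252.3, 208.46]), ([75, 256, 493, 144, 32361], [320.86, 351.81])]
```

View pics/w1.png

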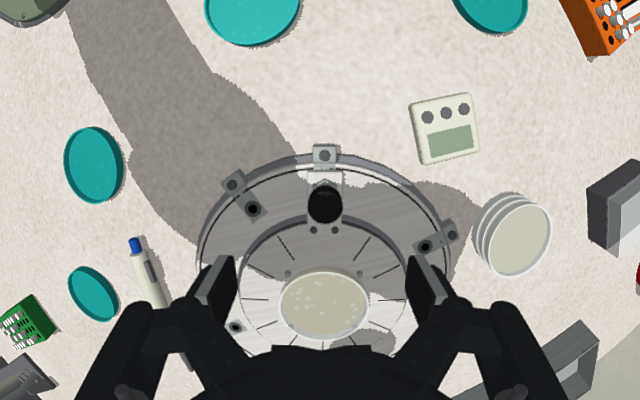

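The wrist view shows the knob at (324.6,204.3), about 1 px from prediction, with the next hole at (252,208) and both fingers clear. Descend.

Run:
```python
from h import *
c=get_calibration("wrist"); f=200/np.tan(np.radians(c["fovy"])/2); Rc=R.from_euler("xyz",c["rotation"])
def wz(u,v,z):
    d=np.array([u-c["cx"],v-c["cy"]]);r=np.hypot(*d);th=r/f
    d=Rc.apply(np.r_[d/r*np.sin(th),np.cos(th)]);return c["xyz"]+d*(z-c["xyz"][2])/d[2]
print(wz(252.3,208.46,.024),wz(324.6,204.29,.073))
show();print(row([.5113,.133,.049],2.60))
```

```text
[0.49560715 0.06048105 0.024     ] [0.51287722 0.1313173  0.073     ]
{'clock': 2.15, 'qpos': [0.1743, 0.5506, -0.7263, 1.9015, 0.4721, 0.8684, 0.2354], 'position': [0.5103, 0.1281, 0.1588], 'tool_rot': [-3.141, -0.0008, 2.5989], 'force': [-0.7251, -0.7061, -0.8127], 'grip_width': 0.0853, 'finger_force': 0.0}
[0.0033, 0.0096, 0.2196, -0.0003, -0.0004, -0.0005]
```

play_rows(
  deltas=[
    [0.0033,0.0096,0.06,0,0,0,0],
    [0.0033,0.0096,0.12,0,0,0,0],
    [0.0033,0.0096,0.17,0,0,0,0],
    [0.0033,0.0096,0.2,0,0,0,0],
    [0.0033,0.0096,0.21,0,0,0,0],
    [0.0033,0.0096,0.22,0,0,0,0],
    [0.0033,0.0096,0.22,0,0,0,0.3],
    [0.0033,0.0096,0.22,0,0,0,0.45],
    [0.0033,0.0096,0.22,0,0,0,0.5],
    [0.0033,0.0096,0.22,0,0,0,0.5],
  ],
  newtons=20,
)

```text
clock: 3.15
position: [0.5119, 0.1331, 0.0498]
tool_rot: [3.141, 0.001, 2.593]
force: [-0.1, -0.3, 1.3]
grip_width: 0.0429
finger_force: 0.0
```

```bash
python3 -c "
from h import *
show();print(row([.5113,.133,.049],2.60))"
```

```text
{'clock': 3.15, 'qpos': [0.0687, 0.7108, -0.6013, 1.9593, 0.6391, 0.6676, 0.0832], 'position': [0.5119, 0.1331, 0.0498], 'tool_rot': [3.1411, 0.0006, 2.5926], 'force': [-0.1416, -0.3129, 1.3106], 'grip_width': 0.0429, 'finger_force': 0.0}
[0.001, -0.0008, 0.0016, 0.0002, 0.0003, -0.0035]
```

play_rows(
  deltas=[
    [0,0,0,0,0,0,0.55],
    [0,0,0,0,0,0,0.6],
    [0,0,0,0,0,0,0.64],
    [0,0,0,0,0,0,0.68],
    [0,0,0,0,0,0,0.72],
    [0,0,0,0,0,0,0.8],
    [0,0,0,0,0,0,0.9],
    [0,0,0,0,0,0,0.9],
  ],
  newtons=20,
)

```text
clock: 3.95
position: [0.5114, 0.1326, 0.0493]
tool_rot: [-3.141, -0.0, 2.593]
force: [-2.4, -3.2, 4.2]
grip_width: 0.0262
finger_force: 19.3
```

play_rows(
  deltas=[
    [0,0,0,0,0,0,0.9],
    [0,0,-0.004,0,0,0,0.9],
    [0,0,-0.008,0,0,0,0.9],
    [0,0,-0.012,0,0,0,0.9],
    [0,0,-0.016,0,0,0,0.9],
    [0,0,-0.02,0,0,0,0.9],
    [0,0,-0.023,0,0,0,0.9],
    [0,0,-0.023,0,0,0,0.9],
    [0,0,-0.023,0,0,0,0.9],
  ],
  newtons=40,
)

```text
clock: 4.85
position: [0.5116, 0.1331, 0.0608]
tool_rot: [3.142, -0.0, 2.593]
force: [0.1, -1.0, -9.7]
grip_width: 0.0262
finger_force: 39.8
```

Run:
```python
from h import *
show()
c=get_calibration("wrist"); w=grab_frame("wrist")
im=grab_frame("side"); cv2.imwrite("pics/s2.png",im[:,:,::-1])
s=cv2.resize(im[180:250,237:342],(560,373),interpolation=cv2.INTER_CUBIC)
cv2.imwrite("pics/s2c.png",s[:,:,::-1])
```

```text
{'clock': 4.85, 'qpos': [0.0795, 0.6942, -0.6162, 1.9555, 0.6211, 0.6882, 0.0981], 'position': [0.5116, 0.1331, 0.0608], 'tool_rot': [3.1415, -0.0001, 2.5928], 'force': [0.133, -0.9852, -9.7427], 'grip_width': 0.0262, 'finger_force': 39.837}
```

View pics/s2c.png

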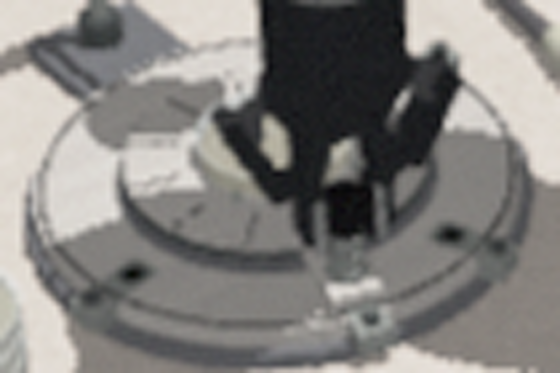

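The side view shows the knob raised between the pads. The lift force of −9.7 N agrees with the spring drawn about 11.5 mm. Now I'll plan the arc.

```bash
cat >> h.py <<'E'
C=np.array([.6140,.0710])
def arc(phis,s=None):
    s=s or observe(); p=np.array(s["position"]);yaw=s["tool_rot"][2]
    for f in phis:
        q=C+R.from_euler("z",f).as_matrix()[:2,:2]@(p[:2]-C)
        r=row([q[0],q[1],p[2]],yaw+f,s); print(round(f,3),[round(x,4) for x in (r[0],r[1],r[5])])
E
python3 -c "
from h import *
show();arc(np.arange(1,11)*.015)"
```

```text
{'clock': 4.95, 'qpos': [0.0795, 0.6943, -0.6162, 1.9555, 0.6211, 0.6882, 0.0981], 'position': [0.5116, 0.1331, 0.0607], 'tool_rot': [-3.1415, -0.0002, 2.5928], 'force': [0.4924, -1.7132, -10.069], 'grip_width': 0.0259, 'finger_force': 39.8387}
0.015 [-0.0, -0.0036, -0.0072]
0.03 [-0.0001, -0.0072, -0.0143]
0.045 [-0.0003, -0.0108, -0.0215]
0.06 [-0.0005, -0.0144, -0.0286]
0.075 [-0.0007, -0.0179, -0.0358]
0.09 [-0.0011, -0.0215, -0.043]
0.105 [-0.0014, -0.0251, -0.0501]
0.12 [-0.0018, -0.0287, -0.0573]
0.135 [-0.0023, -0.0322, -0.0645]
0.15 [-0.0028, -0.0358, -0.0716]
```

play_rows(
  deltas=[
    [0,-0.0036,0,0,0,-0.0072,0.9],
    [-0.0001,-0.0072,0,0,0,-0.0143,0.9],
    [-0.0003,-0.0108,0,0,0,-0.0215,0.9],
    [-0.0005,-0.0144,0,0,0,-0.0286,0.9],
    [-0.0007,-0.0179,0,0,0,-0.0358,0.9],
    [-0.0011,-0.0215,0,0,0,-0.043,0.9],
    [-0.0014,-0.0251,0,0,0,-0.0501,0.9],
    [-0.0018,-0.0287,0,0,0,-0.0573,0.9],
    [-0.0023,-0.0322,0,0,0,-0.0645,0.9],
    [-0.0028,-0.0358,0,0,0,-0.0716,0.9],
  ],
  newtons=40,
)

```text
clock: 5.95
position: [0.5033, 0.117, 0.0608]
tool_rot: [-3.142, -0.0, 2.744]
force: [-1.6, -0.3, -9.2]
grip_width: 0.0259
finger_force: 39.8
```

Turning freely. Next I lower it about 2.5 mm onto the ring, then slacken the fingers.

play_rows(
  deltas=[
    [0,0,0.002,0,0,0,0.9],
    [0,0,0.004,0,0,0,0.9],
    [0,0,0.005,0,0,0,0.9],
    [0,0,0.005,0,0,0,0.9],
    [0,0,0.005,0,0,0,0.66],
    [0,0,0.005,0,0,0,0.65],
    [0,0,0.005,0,0,0,0.65],
    [0,0,0.005,0,0,0,0.65],
  ],
  newtons=20,
)

```text
clock: 6.75
position: [0.5039, 0.1172, 0.0586]
tool_rot: [3.141, 0.001, 2.743]
force: [0.8, -0.9, 0.6]
grip_width: 0.0296
finger_force: 0.0
```

```bash
python3 -c "
from h import *
show();arc(np.arange(1,11)*.016)"
```

```text
{'clock': 6.75, 'qpos': [0.13, 0.6944, -0.649, 1.9849, 0.6608, 0.682, 0.2317], 'position': [0.5039, 0.1172, 0.0586], 'tool_rot': [3.141, 0.0006, 2.7429], 'force': [0.7967, -0.9359, 0.591], 'grip_width': 0.0296, 'finger_force': 0.0}
0.016 [-0.0, -0.0038, -0.0076]
0.032 [-0.0001, -0.0076, -0.0153]
0.048 [-0.0003, -0.0115, -0.0229]
0.064 [-0.0005, -0.0153, -0.0306]
0.08 [-0.0008, -0.0191, -0.0382]
0.096 [-0.0011, -0.0229, -0.0458]
0.112 [-0.0015, -0.0267, -0.0535]
0.128 [-0.002, -0.0305, -0.0611]
0.144 [-0.0025, -0.0343, -0.0688]
0.16 [-0.0031, -0.038, -0.0764]
```

play_rows(
  deltas=[
    [0,-0.0038,0,0,0,-0.0076,0.65],
    [-0.0001,-0.0076,0,0,0,-0.0153,0.65],
    [-0.0003,-0.0115,0,0,0,-0.0229,0.65],
    [-0.0005,-0.0153,0,0,0,-0.0306,0.65],
    [-0.0008,-0.0191,0,0,0,-0.0382,0.65],
    [-0.0011,-0.0229,0,0,0,-0.0458,0.65],
    [-0.0015,-0.0267,0,0,0,-0.0535,0.65],
    [-0.002,-0.0305,0,0,0,-0.0611,0.65],
    [-0.0025,-0.0343,0,0,0,-0.0688,0.65],
    [-0.0031,-0.038,0,0,0,-0.0764,0.65],
  ],
  newtons=20,
)

```text
clock: 7.75
position: [0.4975, 0.0989, 0.0583]
tool_rot: [3.141, -0.0, 2.904]
force: [-0.1, 0.7, 1.5]
grip_width: 0.0297
finger_force: 0.5
```

Run:
```python
from h import *
show()
im=grab_frame("side")
s=cv2.resize(im[180:250,237:342],(560,373),interpolation=cv2.INTER_CUBIC)
cv2.imwrite("pics/s3c.png",s[:,:,::-1]); show()
```

```text
{'clock': 7.75, 'qpos': [0.1907, 0.6953, -0.6875, 2.0087, 0.697, 0.6855, 0.3866], 'position': [0.4975, 0.0989, 0.0583], 'tool_rot': [3.1414, -0.0, 2.9043], 'force': [-0.1363, 0.6516, 1.5256], 'grip_width': 0.0297, 'finger_force': 0.4906}
{'clock': 7.8, 'qpos': [0.1912, 0.6953, -0.6874, 2.009, 0.6973, 0.6858, 0.3875], 'position': [0.4974, 0.0984, 0.0582], 'tool_rot': [-3.1412, -0.0002, 2.9049], 'force': [-0.4943, 0.093, -0.8093], 'grip_width': 0.03, 'finger_force': 0.0394}
```

View pics/s3c.png

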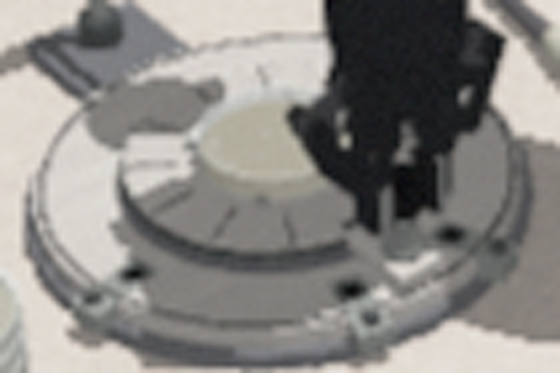

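The side view shows the wheel turned and the start hole uncovered at crop (350,290). The lug is heading for the next hole at (450,235), with the knob still up. Continue.

play_rows(
  deltas=[
    [0,-0.0038,0,0,0,-0.0076,0.65],
    [-0.0001,-0.0076,0,0,0,-0.0153,0.65],
    [-0.0003,-0.0115,0,0,0,-0.0229,0.65],
    [-0.0005,-0.0153,0,0,0,-0.0306,0.65],
    [-0.0008,-0.0191,0,0,0,-0.0382,0.65],
    [-0.0011,-0.0229,0,0,0,-0.0458,0.65],
    [-0.0015,-0.0267,0,0,0,-0.0535,0.65],
    [-0.002,-0.0305,0,0,0,-0.0611,0.65],
    [-0.0025,-0.0343,0,0,0,-0.0688,0.65],
    [-0.0031,-0.038,0,0,0,-0.0764,0.65],
  ],
  newtons=20,
)

```text
clock: 8.8
position: [0.4944, 0.08, 0.0583]
tool_rot: [-3.142, -0.0, 3.064]
force: [-1.4, 2.5, -0.9]
grip_width: 0.0301
finger_force: 1.2
```

Run:
```python
from h import *
show();p=observe()["position"];print("knob angle now ~",np.arctan2(p[1]-C[1],p[0]-C[0])-np.arctan2(.0621,-.1024))
arc(np.arange(1,11)*.01)
w=grab_frame("wrist");m=(w.max(2)<45).astype(np.uint8);print(blobs(m,150,150,450,260,30))
cv2.imwrite("pics/w2.png",w[:,:,::-1])
```

```text
{'clock': 8.8, 'qpos': [0.2535, 0.7003, -0.7252, 2.0235, 0.7307, 0.695, 0.5483], 'position': [0.4944, 0.08, 0.0583], 'tool_rot': [-3.1416, -0.0002, 3.0642], 'force': [-1.3997, 2.4712, -0.9227], 'grip_width': 0.0301, 'finger_force': 1.1712}
knob angle now ~ 0.4702235310647094
0.01 [-0.0, -0.0024, -0.0048]
0.02 [-0.0001, -0.0048, -0.0095]
0.03 [-0.0001, -0.0072, -0.0143]
0.04 [-0.0002, -0.0096, -0.0191]
0.05 [-0.0003, -0.012, -0.0239]
0.06 [-0.0005, -0.0144, -0.0286]
0.07 [-0.0006, -0.0168, -0.0334]
0.08 [-0.0008, -0.0192, -0.0382]
0.09 [-0.001, -0.0215, -0.043]
0.1 [-0.0013, -0.0239, -0.0477]
[([179, 210, 91, 50, 151], [223.12, 228.55]), ([372, 211, 30, 10, 30], [386.5, 214.97]), ([284, 228, 12, 14, 141], [289.96, 234.07]), ([286, 245, 6, 15, 72], [289.01, 252.78]), ([351, 245, 6, 15, 65], [352.8, 253.02]), ([394, 244, 14, 13, 134], [400.69, 249.5]), ([304, 251, 41, 9, 269], [324.0, 255.75]), ([263, 255, 12, 5, 42], [269.12, 257.21]), ([368, 255, 11, 5, 43], [372.3, 257.16])]
```

View pics/w2.png

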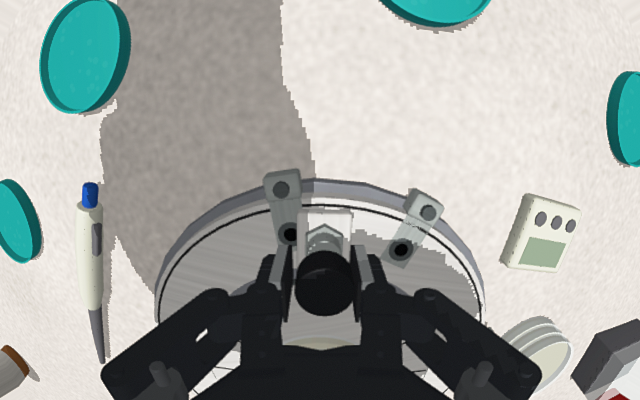

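The wrist view shows the next hole just ahead at (290,234) and the left-behind start hole at (401,249). The knob at (325,283) is still riding, with about 2.5–3 N of drag. Closing in more slowly.

play_rows(
  deltas=[
    [0,-0.0024,0,0,0,-0.0048,0.65],
    [-0.0001,-0.0048,0,0,0,-0.0095,0.65],
    [-0.0001,-0.0072,0,0,0,-0.0143,0.65],
    [-0.0002,-0.0096,0,0,0,-0.0191,0.65],
    [-0.0003,-0.012,0,0,0,-0.0239,0.65],
    [-0.0005,-0.0144,0,0,0,-0.0286,0.65],
    [-0.0006,-0.0168,0,0,0,-0.0334,0.65],
    [-0.0008,-0.0192,0,0,0,-0.0382,0.65],
    [-0.001,-0.0215,0,0,0,-0.043,0.65],
  ],
  newtons=20,
)

```text
clock: 9.75
position: [0.4943, 0.0692, 0.0583]
tool_rot: [-3.142, 0.0, -3.13]
force: [-0.2, 4.4, -0.7]
grip_width: 0.0299
finger_force: 1.8
```

play_rows(
  deltas=[
    [0,-0.002,0,0,0,-0.004,0.65],
    [0,-0.004,0,0,0,-0.008,0.65],
    [-0.0001,-0.006,0,0,0,-0.012,0.65],
  ],
  newtons=20,
)

```text
clock: 10.05
position: [0.4944, 0.0663, 0.0584]
tool_rot: [3.142, 0.0, -3.105]
force: [0.7, -0.3, 0.5]
grip_width: 0.0298
finger_force: 0.0
```

Run:
```python
from h import *
w=grab_frame("wrist")[:,:,::-1];show()
o=cv2.imread("pics/w2.png")
cv2.imwrite("pics/w3c.png",cv2.resize(np.hstack([o[180:330,250:400],w[180:330,250:400]]),(800,400),interpolation=cv2.INTER_CUBIC))
```

```text
{'clock': 10.1, 'qpos': [0.2993, 0.7067, -0.7517, 2.0281, 0.7536, 0.7055, 0.6693], 'position': [0.4944, 0.066, 0.0583], 'tool_rot': [-3.1413, 0.0, -3.1041], 'force': [-0.3882, -0.271, -0.2273], 'grip_width': 0.0305, 'finger_force': 0.0}
```

View pics/w3c.png

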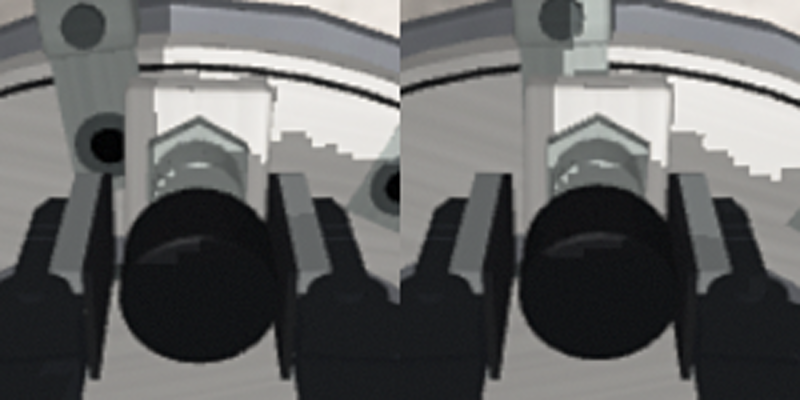

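Not dropped: the knob is at the same height as before, and the bush block is still about 4–5 mm ahead of the lug. Continue in small steps.

play_rows(
  deltas=[
    [0,-0.002,0,0,0,-0.004,0.65],
    [0,-0.004,0,0,0,-0.008,0.65],
  ],
  newtons=20,
)

```text
clock: 10.3
position: [0.4944, 0.0642, 0.0583]
tool_rot: [-3.141, -0.0, -3.088]
force: [0.2, -0.1, -0.5]
grip_width: 0.0301
finger_force: 0.0
```

```bash
cat > k.py <<'E'
from h import *
def ext(w):
    m=w[:,315:335].max(2).max(1)<45; r=np.where(m[220:330])[0]+220
    c=np.where(w[285:300].max(2).max(0)[285:365]<45)[0]+285
    return r.min(),r.max(),len(r),c.min(),c.max()
print("ref",ext(cv2.imread("pics/w2.png")))
w=grab_frame("wrist");print("now",ext(w));show()
cv2.imwrite("pics/last.png",w[:,:,::-1])
E
python3 k.py
```

```text
ref (np.int64(253), np.int64(314), 59, np.int64(285), np.int64(360))
now (np.int64(249), np.int64(309), 58, np.int64(285), np.int64(360))
{'clock': 10.35, 'qpos': [0.306, 0.7079, -0.7554, 2.0286, 0.7567, 0.7073, 0.6872], 'position': [0.4943, 0.0639, 0.0582], 'tool_rot': [-3.1412, -0.0003, -3.0874], 'force': [-0.0109, -0.6721, 0.0227], 'grip_width': 0.0301, 'finger_force': 0.0}
```

Run:
```python
from h import *
o=cv2.imread("pics/w2.png");w=cv2.imread("pics/last.png")
cv2.imwrite("pics/w4c.png",cv2.resize(np.hstack([o[180:330,250:400],w[180:330,250:400]]),(800,400),interpolation=cv2.INTER_CUBIC))
c=get_calibration("wrist"); f=200/np.tan(np.radians(c["fovy"])/2); Rc=R.from_euler("xyz",c["rotation"])
p=np.array(observe()["position"])
for z in (.0895,.081):
    v=Rc.inv().apply(np.r_[p[:2],z]-c["xyz"]);t=np.hypot(*v[:2]);print(z,v[:2]/t*np.arctan2(t,v[2])*f+[c["cx"],c["cy"]])
```

```text
0.0895 [319.5625196  291.50429934]
0.081 [319.64468931 280.8529807 ]
```

View pics/w4c.png

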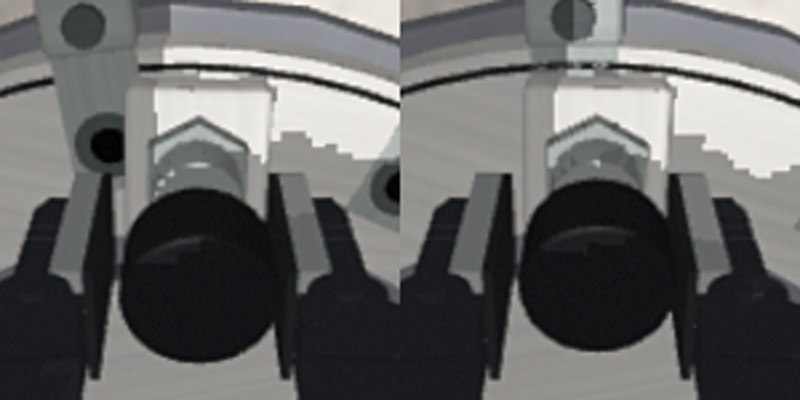

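The knob is about 4 px lower, so the nose is starting into the hole. Look again without moving.

```bash
python3 k.py
```

```text
ref (np.int64(253), np.int64(314), 59, np.int64(285), np.int64(360))
now (np.int64(246), np.int64(299), 51, np.int64(285), np.int64(360))
{'clock': 10.4, 'qpos': [0.3059, 0.7078, -0.7551, 2.0286, 0.7567, 0.7075, 0.6864], 'position': [0.4943, 0.0638, 0.0582], 'tool_rot': [-3.1409, -0.0003, -3.0883], 'force': [0.6492, -5.7841, 1.6851], 'grip_width': 0.0302, 'finger_force': 2.4019}
```

It has dropped (bottom edge 314→299 px), so I stop turning. Open the fingers and check.

play_rows(
  deltas=[
    [0,0,0,0,0,0,0.6],
    [0,0,0,0,0,0,0.5],
    [0,0,0,0,0,0,0.3],
    [0,0,0,0,0,0,0.3],
  ],
  newtons=20,
)

```text
clock: 10.8
position: [0.4944, 0.0644, 0.0583]
tool_rot: [3.142, -0.0, -3.088]
force: [0.4, -0.3, -0.1]
grip_width: 0.0601
finger_force: 0.0
```

```bash
python3 k.py; python3 -c "
from h import *
p=observe()['position'];print(row([p[0],p[1],.20],observe()['tool_rot'][2]))"
```

```text
ref (np.int64(253), np.int64(314), 59, np.int64(285), np.int64(360))
now (np.int64(250), np.int64(297), 46, np.int64(299), np.int64(331))
{'clock': 10.85, 'qpos': [0.3053, 0.7079, -0.7555, 2.0285, 0.7564, 0.707, 0.6859], 'position': [0.4944, 0.0644, 0.0583], 'tool_rot': [3.1415, -0.0, -3.0884], 'force': [-0.2304, -1.1297, -0.8185], 'grip_width': 0.06, 'finger_force': 0.0}
[0.0, 0.0, -0.2834, 0.0, -0.0, -0.0]
```

Free of the knob. Raise and verify.

play_rows(
  deltas=[
    [0,0,-0.03,0,0,0,0.3],
    [0,0,-0.08,0,0,0,0.3],
    [0,0,-0.14,0,0,0,0.3],
    [0,0,-0.2,0,0,0,0.3],
    [0,0,-0.25,0,0,0,0.3],
    [0,0,-0.28,0,0,0,0.3],
    [0,0,-0.28,0,0,0,0.3],
    [0,0,-0.28,0,0,0,0.3],
  ],
)

```text
clock: 11.65
position: [0.4943, 0.0641, 0.1978]
tool_rot: [-3.141, -0.0, -3.089]
force: [0.0, -0.0, -0.6]
grip_width: 0.0599
finger_force: 0.0
```

Run:
```python
from h import *
show()
s=grab_frame("side"); t=grab_frame("top")
c=get_calibration("wrist"); w=grab_frame("wrist")
f=200/np.tan(np.radians(c["fovy"])/2); Rc=R.from_euler("xyz",c["rotation"])
b=blobs((w.max(2)<45).astype(np.uint8),200,130,450,255,60); print(b)
k=max((x for x in b if x[0][4]<1500),key=lambda x:x[0][4])[1]
d=np.array(k)-[c["cx"],c["cy"]];r=np.hypot(*d);dw=Rc.apply(np.r_[d/r*np.sin(r/f),np.cos(r/f)])
bs=blobs((s.max(2)<50).astype(np.uint8),290,180,345,240,20);print(bs)
cv2.imwrite("pics/s5.png",s[:,:,::-1]); cv2.imwrite("pics/w5.png",w[:,:,::-1])
for x in bs: 
    if x[0][4]<110: print(cross((c["xyz"],dw),ray("side",*x[1])))
x1=c["xyz"]+dw*(.073-c["xyz"][2])/dw[2];print(x1,np.arctan2(*(x1[:2]-C)[::-1])%6.283-np.radians(149))
a=cv2.resize(s[170:250,237:342],(525,400),interpolation=cv2.INTER_CUBIC)[:,:,::-1]
cv2.imwrite("pics/f.png",np.hstack([a,w[120:320,190:327,::-1].repeat(2,0).repeat(2,1)]))
```

```text
{'clock': 11.65, 'qpos': [0.4539, 0.5096, -0.9393, 1.9293, 0.5026, 0.9574, 0.8974], 'position': [0.4943, 0.0641, 0.1978], 'tool_rot': [-3.1413, -0.0003, -3.0888], 'force': [0.0262, -0.0432, -0.5809], 'grip_width': 0.0599, 'finger_force': 0.0}
[([304, 175, 29, 32, 750], [318.03, 190.5])]
[([317, 207, 8, 10, 69], [320.52, 211.46])]
(array([0.49646021, 0.06205967, 0.06808955]), np.float64(0.0009984598313306095))
[0.49544544 0.06222946 0.073     ] 0.614711207404568
```

View pics/f.png

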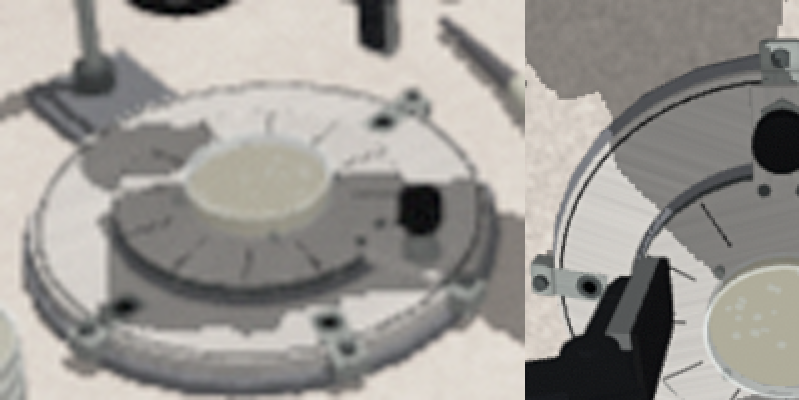

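The knob is at about 0.068 m height (home) and 0.61 rad, aligned with the bush block. The dish sits in its seat and the robot is clear.

```bash
python3 -c "
from workcell import *
print(job_done())"
```

```text
the job is handed in; nothing more can be done
None
```

I turned the wheel on one station (about 0.61 rad) and the plunger dropped home in the next hole. The dish is in its seat, the arm is clear, and the job is handed in at about 12 s of the 48 s allowed; no verdict was returned.

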